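# Stand the washed stuffing tubes on their drying stands

### The job

Put each of the three washed steel stuffing tubes on the drying stand of its own size: small tube on the small stand, medium on the medium, large on the large. Each tube goes flange down over the post, lowered until the flange sits flat on the disc and then let go, without dropping it or knocking any tube over. Leave the other grinder parts (ring nut, plate and knife) lying where they are.

Things in the scene. Friction and masses are not known exactly. Their poses are not given: they have to be found in the camera images.
- tube_small: the shortest and thinnest of the three loose stainless stuffing tubes: a plain open pipe 30 mm in outer diameter standing upright on a flat round flange 6 mm thick and 58 mm across; 80 mm tall overall, wall 2.5 mm, open right through at both ends (straight bore). Origin: centre of the underside of the flange; z is up the pipe's axis
- tube_medium: the middle-sized of the three loose stainless stuffing tubes: a plain open pipe 38 mm in outer diameter standing upright on a flat round flange 6 mm thick and 72 mm across; 105 mm tall overall, wall 2.5 mm, open right through at both ends (straight bore). Origin: centre of the underside of the flange; z is up the pipe's axis
- tube_large: the tallest and widest of the three loose stainless stuffing tubes: a plain open pipe 48 mm in outer diameter standing upright on a flat round flange 6 mm thick and 86 mm across; 130 mm tall overall, wall 2.5 mm, open right through at both ends (straight bore). Origin: centre of the underside of the flange; z is up the pipe's axis
- stand_small: the small one of the three drying stands, fixed to the table: a black round disc 68 mm across and 8 mm thick with an upright steel post 8 mm in diameter at its centre, whose top is 40 mm above the table. Origin: centre of the disc's underside, on the table; z up
- stand_medium: the medium one of the three drying stands, fixed to the table: a black round disc 90 mm across and 8 mm thick with an upright steel post 12 mm in diameter at its centre, whose top is 55 mm above the table. Origin: centre of the disc's underside, on the table; z up
- stand_large: the large one of the three drying stands, fixed to the table: a black round disc 112 mm across and 8 mm thick with an upright steel post 18 mm in diameter at its centre, whose top is 70 mm above the table. Origin: centre of the disc's underside, on the table; z up
- ring_nut: bystander: loose aluminium ring nut lying flat, 68 mm across (74 mm over its ribs), 24 mm high, with a 52 mm opening. Origin: centre of its underside
- grinder_plate: bystander: loose round steel grinder plate with small dark holes, 62 mm across, 10 mm thick, lying flat. Origin: centre of its underside
- knife: bystander: loose four-armed steel grinder knife (a cross 56 mm across, 8 mm thick, with a hub 14 mm high), lying flat. Origin: centre of its underside

How it is judged:
By the outcome, as a careful person would: the job done as asked, in the order asked, and still so for the second after the job is handed in, with the robot touching nothing.
It also fails if it takes over 93 s, if anything falls off the work surface, if the arm or the gripper's body presses on something with over 40 N, if the wrist force passes 120 N, or if a joint passes its speed limit or range.

### The arm

A 6-joint arm with a two-finger parallel gripper is mounted at the origin on the work surface. World frame = base frame: x ahead of the robot, y to its left, z up, the work surface at z = 0. Lengths are in m, angles in rad, forces in N, time in s.
With the tool pointing down it reaches from about 0.35 to 0.975 m from the base axis. Payload 4.9 kg.
Tool frame: the origin (TCP) lies on the centre line of the jaws, within the pads' length; the fingertips stand 8 mm ahead of it and the grasp point (between the pads) lies 11 mm behind it (arm.tips_ahead is the distance from the TCP to the fingertips, in m); z points along the fingers, y is the line along which they close (so a half turn about z gives the same grasp; the last joint's range is limited). The gripper opens to 85 mm and grips with 20 to 120 N. Pads are 22 mm wide; open, the fingers measure 114 mm over their backs; the gripper's body (76 mm by 85 mm) begins 54 mm behind the grasp point. The pads swing forward as they close: fully open they stand 13 mm farther back than shut.
Start: joints at [-0.119, 0.053, 1.613, -0, 1.476, -0.119], TCP at [0.625, 0, 0.204] pointing down, gripper open.
Joint ranges: [-3.01, 3.01], [-1.01, 2.22], [0.06, 2.58], [-1.02, 4.17], [0.09, 2.62], [-3.14, 3.14]. Speed limits (rad/s): [2.57, 2.57, 3.14, 3.14, 3.14, 3.14].

### API

Orientations are given as a rotation vector (axis times angle).
In Python, from station import arm gives the robot as it stands.
- The arm moves only by the tool drive_tool, never from a script. Its argument "increments" is a list of rows, each a list of 3 entries, a list of its own where there are three numbers: the shift along the world's x, y, z in cm, then the turn about the world's z in units of 8 degrees (1.0 is 8 degrees), then the opening, from 0 (shut) to 1 (fully open). A call has 1 to 20 rows; each row is the pose to reach, as a shift and turn from the pose commanded when the call began; what a row does not reach only later rows make up. A row lasts 1/8 s, in which the tool goes at most 62.5 mm and 10.7 degrees, less where a joint would pass 70% of its speed; a pose out of reach is approached as far as the arm can. A call with a gripper value outside its range is refused whole. The fingers move at their own pace and stop on an object; "force" is the grip in N (left out, the last holds). Time passes only in rows, so rows that repeat a pose let the fingers close. It gives the time, the measured TCP pose, the force, the opening and the grip force at its end, in the units of the state.
- arm.get_state(): the state, without advancing time (a new reading comes with each control period).
- arm.read_camera(name): name is "scene" or "side" or "wrist"; returns a dict with "pixels" (400x640x3 uint8, blue, green, red), "vfov" (degrees; the focal length in pixels is half the picture's height over the tangent of half this angle, whatever the lens; pixels are square), "cx", "cy" (the principal point, pixels), "k1" (the pictures are not rectified: a ray, as slopes to the right and down, at radius r is drawn at 1 + k1 r^2 times it, then the intrinsics apply), "extrinsics" (4x4, takes a point from camera to world coordinates). Camera axes: x right, y up, looking along -z (the intrinsics and any distortion apply to the point x, -y, -z); pixel columns grow to the right and rows downward; lengths in m; the calibration is good to about 2 mm. A picture is of the moment at which its call begins. There is no depth.
- arm.close_job(): hands the job in; it is judged then, once.
The state is a dict: "time": time; "q": joint angles; "joint_vel": joint speeds; "effort": joint torques, N m; "position": TCP position; "eef_rot": TCP orientation; "ft_force": force on the tool from outside, world axes, zero at the start; "moment": the same for the moment, N m; "gripper_width": finger opening in m; "grasp_force": force on a finger pad.
Only numpy, scipy, OpenCV 4.12 (cv2) and the standard library are available. Lean on these libraries where they do the work, as an engineer would, in place of code of your own. Each camera call takes 0.05 s, during which the arm holds its last target. There are 200 camera calls.

## Working session

There is one attempt and no reset: what is moved stays moved. The work goes in short steps, Python scripts to look and compute and a tool call to move; the robot and the scene stay as the last step left them, time stands still between calls to the robot, and variables do not carry over. Pictures are saved under pics/ and viewed, at most 16 in all, crops included, and the job is handed in when it is done.

Besides the shell and the picture viewer there is one more tool, called after "Request:" in YAML: its name, and indented under it one key for each argument. drive_tool: Moves the arm, as the interface text tells. Its arguments: {"type":"object","properties":{"increments":{"type":"array","items":{"type":"array"}},"force":{"type":"number"}},"required":["increments"]}

```bash
mkdir -p pics
cat > h.py <<'E'
import numpy as np, cv2
from station import arm
def cam(n, save=None):
    c=arm.read_camera(n); c={k:(np.array(v) if k in('pixels','extrinsics') else v) for k,v in c.items()}
    if save: cv2.imwrite(f'pics/{save}.png',c['pixels'].astype(np.uint8))
    return c
def K(c):
    f=200/np.tan(np.radians(c['vfov'])/2); return np.array([[f,0,c['cx']],[0,f,c['cy']],[0,0,1.]])
def proj(c,P):
    T=np.linalg.inv(c['extrinsics']); p=np.atleast_2d(P)@T[:3,:3].T+T[:3,3]
    p=p*[1,-1,-1]
    return cv2.projectPoints(p.reshape(-1,1,3),np.zeros(3),np.zeros(3),K(c),np.array([c['k1'],0,0,0.]))[0].reshape(-1,2)
def ray(c,uv):
    n=cv2.undistortPoints(np.array(uv,float).reshape(-1,1,2),K(c),np.array([c['k1'],0,0,0.])).reshape(-1,2)
    d=np.c_[n[:,0],-n[:,1],-np.ones(len(n))]@c['extrinsics'][:3,:3].T
    return c['extrinsics'][:3,3],d
def onz(c,uv,z):
    o,d=ray(c,uv); return o+d*((z-o[2])/d[:,2])[:,None]
E
python3 - <<'E'
from h import *
import pickle
D={n:cam(n,n+'0') for n in('scene','side','wrist')}
pickle.dump(D,open('d0.pkl','wb'))
for n,c in D.items(): print(n,c['vfov'],c['cx'],c['cy'],c['k1'],c['extrinsics'].round(3).tolist())
s=arm.get_state(); print(s['time'],s['position'],s['eef_rot'],s['gripper_width'],arm.tips_ahead)
E
```

```text
scene 52.45618225151648 316.6866905817653 198.61621884997334 -0.02725938245113437 [[0.706, -0.576, 0.412, 0.96], [0.708, 0.581, -0.402, -0.324], [-0.008, 0.576, 0.818, 0.846], [0.0, 0.0, 0.0, 1.0]]
side 54.411078149682886 318.5519983824088 194.8826841122493 -0.07806395600223912 [[-0.861, 0.3, -0.41, 0.179], [-0.508, -0.483, 0.714, 0.733], [0.016, 0.823, 0.568, 0.578], [0.0, 0.0, 0.0, 1.0]]
wrist 60.391254451855 322.2453602088364 200.55613086658204 -0.020101413273132997 [[1.0, -0.0, 0.003, 0.624], [-0.0, 0.958, 0.288, 0.073], [-0.003, -0.288, 0.958, 0.372], [0.0, 0.0, 0.0, 1.0]]
0.15 [6.24480947e-01 5.77159945e-05 2.02946179e-01] [-2.22053869e+00 -2.22060427e+00  1.54298058e-03] 0.0856539750901695 0.008
```

View pics/scene0.png

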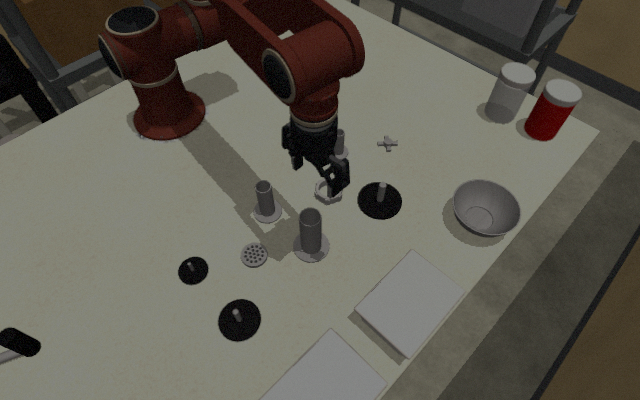

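View pics/side0.png

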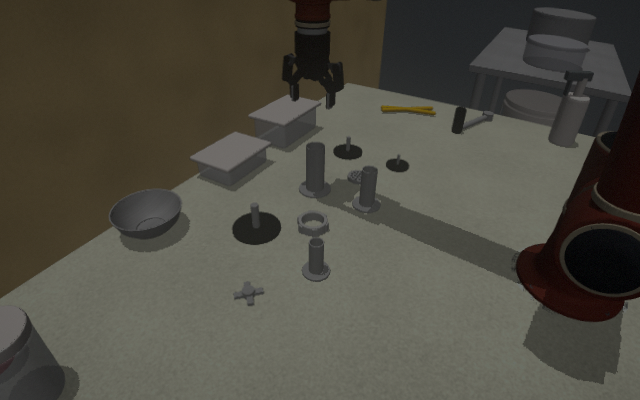

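View pics/wrist0.png

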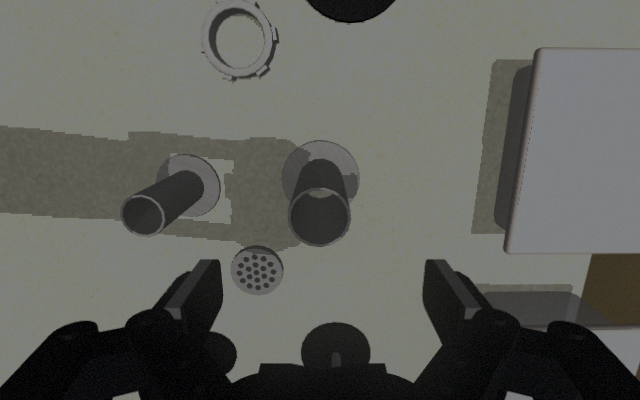

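Scene view: small tube about (341,140), medium (265,200), large (311,235); stands are large (380,200), small (193,270) and medium (239,319). Side view: small tube (316,258), medium (367,190), large (315,170); stands are large (256,227), medium (347,150) and small (397,164). In the wrist view the medium tube's flange is at (190,185) and the large tube's at (320,175).

```bash
cat >> h.py <<'E'
from scipy.optimize import minimize
def grad(c,s=1.2):
    g=cv2.GaussianBlur(c['pixels'].astype(np.float32).mean(2),(0,0),s)
    return cv2.Sobel(g,cv2.CV_32F,1,0,scale=.125),cv2.Sobel(g,cv2.CV_32F,0,1,scale=.125)
def tri(obs):
    A=[];b=[]
    for c,uv in obs:
        o,d=ray(c,[uv]); d=d[0]/np.linalg.norm(d); M=np.eye(3)-np.outer(d,d); A.append(M); b.append(M@o)
    return np.linalg.solve(sum(A),sum(b))
a=np.linspace(0,2*np.pi,120,endpoint=False)
def score(c,G,p,r):
    ci=lambda r:proj(c,np.c_[p[0]+r*np.cos(a),p[1]+r*np.sin(a),np.full(120,p[2])])
    u=ci(r); n=ci(r*1.03)-u; n/=np.linalg.norm(n,axis=1)[:,None]
    m=[cv2.remap(g,u[:,0].astype(np.float32),u[:,1].astype(np.float32),1,borderMode=cv2.BORDER_CONSTANT)[:,0] for g in G]
    d=m[0]*n[:,0]+m[1]*n[:,1]
    return np.minimum(abs(d),8).mean()
def fit(views,p0,r,freez=True,span=.012):
    Gs=[(c,grad(c)) for c in views]
    f=lambda p:-sum(score(c,G,[p[0],p[1],p[2] if freez else p0[2]],r) for c,G in Gs)
    best=None
    n=np.linspace(-span,span,9); zs=n if freez else [0]
    g=[(f(p0+np.array([i,j,k])),i,j,k) for i in n for j in n for k in zs]
    b=min(g); s=p0+np.array(b[1:])
    s=minimize(f,s,method='Nelder-Mead',options=dict(initial_simplex=s+.002*np.r_[[[0,0,0]],np.eye(3)])).x
    if not freez:s[2]=p0[2]
    return s,-f(s)
E
cat > m0.py <<'E'
from h import *
import pickle
D=pickle.load(open('d0.pkl','rb')); S,E,W=D['scene'],D['side'],D['wrist']
for n,us,ue,r,h in [('st_s',(193,271),(397,166),.034,.008),('st_m',(239,320),(347,152),.045,.008),('st_l',(380,201),(256,229),.056,.008),
  ('fl_s',(341,152),(316,271),.029,.006),('fl_m',(267,212),(367,203),.036,.006),('fl_l',(311,247),(315,188),.043,.006),
  ('top_s',(341,131),(316,242),.015,.08),('top_m',(264,185),(369,170),.019,.105),('top_l',(310,213),(315,147),.024,.13)]:
    t=tri([(S,us),(E,ue)]); V=[E] if n[-1]=='s' and n[0] in 'ft' else [S,E]
    if n[:2]!='st' and n[-1] in'ml': V=V+[W]
    q=t.copy(); q[2]=h
    r1=fit(V,q,r,False); r3=fit(V,t,r,True) if len(V)>1 else (t,0)
    print(n,'tri',(t*1000).round(1),'fitxy',(r1[0]*1000).round(1),round(r1[1],1),'fitxyz',(r3[0]*1000).round(1),round(r3[1],1))
E
time python3 m0.py
```

```text
st_s tri [ 475.6 -248.7   -1.7] fitxy [ 475.8 -243.8    8. ] 15.9 fitxyz [ 476.6 -248.9    4.5] 16.0
st_m tri [ 6.399e+02 -2.450e+02 -5.000e-01] fitxy [ 638.9 -241.     8. ] 15.7 fitxyz [ 640.7 -243.7    5.1] 15.9
st_l tri [651.2 201.1  -2.9] fitxy [648.2 201.2   8. ] 14.9 fitxyz [649.2 200.6   5.6] 15.7
fl_s tri [ 4.652e+02  2.484e+02 -1.000e-01] fitxy [460.2 250.4   6. ] 6.7 fitxyz [ 4.652e+02  2.484e+02 -1.000e-01] 0
fl_m tri [ 4.732e+02 -2.510e+01  4.000e-01] fitxy [475.9 -20.    6. ] 11.0 fitxyz [473.  -21.1  -0.7] 11.9
fl_l tri [ 6.216e+02 -1.610e+01 -6.000e-01] fitxy [620.7 -12.8   6. ] 12.1 fitxyz [620.5 -13.3  -0.9] 14.8
top_s tri [463.5 248.7  79.9] fitxy [460.4 249.9  80. ] 6.1 fitxyz [463.5 248.7  79.9] 0
top_m tri [472.4 -17.  103. ] fitxy [474.9 -20.9 105. ] 18.9 fitxyz [473.3 -21.7 101.7] 19.5
top_l tri [615.6  -7.1 128.9] fitxy [621.1 -13.2 130. ] 18.6 fitxyz [620.8 -14.3 126.1] 19.3
real	0m13.283s
user	0m13.528s
sys	0m0.336s
```

Fits agree between views: tubes S (460,250), M (475,-20), L (621,-13); stands s (476,-245), m (640,-242), l (649,201) mm. The triangulated heights match the text to within about 3 mm. I'll move over the small tube and take a second look from close by.

Request:
drive_tool:
  increments:
    - [[-1.5, 2.5, 0], 0, 1]
    - [[-4.5, 7, 0], 0, 1]
    - [[-7.5, 11.5, 0], 0, 1]
    - [[-10.5, 16, 0], 0, 1]
    - [[-13.5, 20.5, 0], 0, 1]
    - [[-15.5, 23.5, 0], 0, 1]
    - [[-16.5, 25, 0], 0, 1]
    - [[-16.5, 25, 0], 0, 1]
    - [[-16.5, 25, 0], 0, 1]

```text
time: 1.27
position: [0.4607, 0.2492, 0.2038]
eef_rot: [2.222, 2.22, -0.0]
ft_force: [0.8, -0.2, -0.1]
gripper_width: 0.0856
grasp_force: 0.0
```

```bash
cat > m1.py <<'E'
from h import *
import pickle
D={n:cam(n,n+'1') for n in('scene','side','wrist')}; pickle.dump(D,open('d1.pkl','wb'))
S,E,W=D['scene'],D['side'],D['wrist']
print(arm.get_state()['position'])
for n,V,q,r in [('fl_s',[E,W],(460,250,6),.029),('top_s',[E,W],(460,250,80),.015),('topW',[W],(460,250,80),.015),('flW',[W],(460,250,6),.029)]:
    q=np.array(q)/1000; A=fit(V,q,r,False); print(n,(A[0]*1000).round(1),A[1])
    if len(V)>1: A=fit(V,q,r,True); print(n,'xyz',(A[0]*1000).round(1),A[1])
E
python3 m1.py
```

```text
[0.46066868 0.24907576 0.20382446]
fl_s [462.8 245.5   6. ] 9.608283324162468
fl_s xyz [462.6 244.9   0.7] 10.527551844459996
top_s [462.1 245.7  80. ] 11.533094131478993
top_s xyz [462.3 244.6  75.3] 12.304555474431876
topW [462.3 245.6  80. ] 6.245385683014388
flW [462.7 245.4   6. ] 5.451853019745264
```

View pics/wrist1.png

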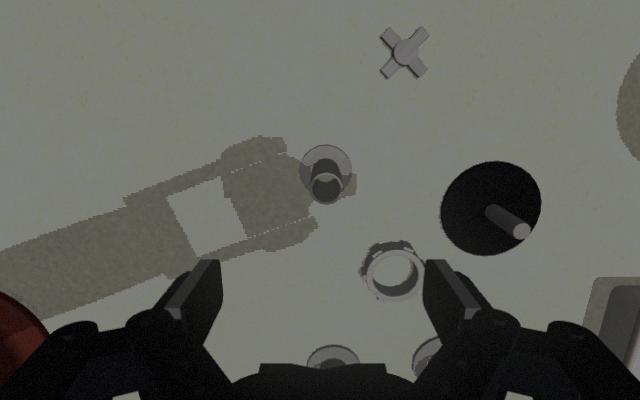

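The wrist view shows the small tube at (326,170), clear of the knife (404,52), ring nut (392,272) and large stand (490,208). I'll descend on it and grip.

Request:
drive_tool:
  increments:
    - [[0.2, -0.3, -2], 0, 1]
    - [[0.2, -0.3, -5], 0, 1]
    - [[0.2, -0.3, -8.5], 0, 1]
    - [[0.2, -0.3, -12], 0, 1]
    - [[0.2, -0.3, -14.3], 0, 1]
    - [[0.2, -0.3, -15.3], 0, 1]
    - [[0.2, -0.3, -15.3], 0, 1]
    - [[0.2, -0.3, -15.3], 0, 0.5]
    - [[0.2, -0.3, -15.3], 0, 0.3]
    - [[0.2, -0.3, -15.3], 0, 0.2]
    - [[0.2, -0.3, -15.3], 0, 0.1]
    - [[0.2, -0.3, -15.3], 0, 0]
    - [[0.2, -0.3, -15.3], 0, 0]
    - [[0.2, -0.3, -15.3], 0, 0]
  force: 50

```text
time: 3.18
position: [0.4626, 0.2477, 0.0529]
eef_rot: [-2.221, -2.222, -0.002]
ft_force: [-3.4, 0.2, 9.6]
gripper_width: 0.001
grasp_force: 49.1
```

Run:
```python
from h import *
s=cam('side','s2'); w=cam('wrist','w2')
a=cv2.resize(s['pixels'][180:320,240:400].astype(np.uint8),(480,420),interpolation=2); b=cv2.resize(w['pixels'].astype(np.uint8)[150:400,180:470],(487,420),interpolation=2)
cv2.imwrite('pics/c2.png',cv2.resize(np.hstack([a,b]),(800,350)))
```

```text
(no output)
```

View pics/c2.png

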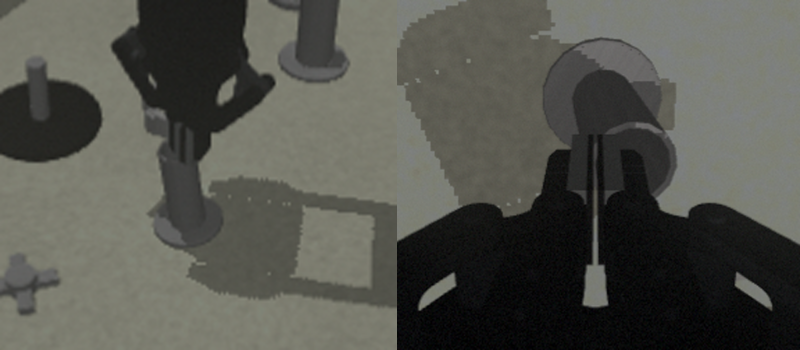

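The grip closed to nothing (width 1 mm) and the tube seems to lean. I'll overlay the projected TCP and tube model to see what happened.

Run:
```python
from h import *
s=cam('side'); w=cam('wrist'); c0=cam('scene')
st=arm.get_state(); p=st['position']; print(p,st['ft_force'],st['moment'],st['gripper_width'],st['grasp_force'])
out=[]
for c,(u,v) in ((s,(316,250)),(w,(325,250)),):
    im=c['pixels'].astype(np.uint8); r0,r1,q0,q1=v-70,v+70,u-47,u+47
    k=4; big=cv2.convertScaleAbs(cv2.resize(im[r0:r1,q0:q1],None,fx=k,fy=k,interpolation=2),alpha=1.8)
    def pt(P,col):
        for x,y in proj(c,P): cv2.circle(big,(int((x-q0+.5)*k),int((y-r0+.5)*k)),2,col,-1)
    pt([p],(0,0,255)); pt([p-[0,0,.008]],(0,255,255)); pt([p+[0,0,.011]],(255,0,255))
    a=np.linspace(0,6.28,40)
    pt(np.c_[.4625+.015*np.cos(a),.247+.015*np.sin(a),0*a+.08],(0,255,0)); pt(np.c_[.4625+.029*np.cos(a),.247+.029*np.sin(a),0*a+.006],(255,200,0))
    out.append(big)
cv2.imwrite('pics/c3.png',np.hstack(out))
```

```text
[0.46255084 0.24769478 0.05290608] [-3.36473913 -1.0073344   9.1267252 ] [0.00920415 0.7441166  0.02431887] 0.0012958876035675793 49.07773581517176
```

View pics/c3.png

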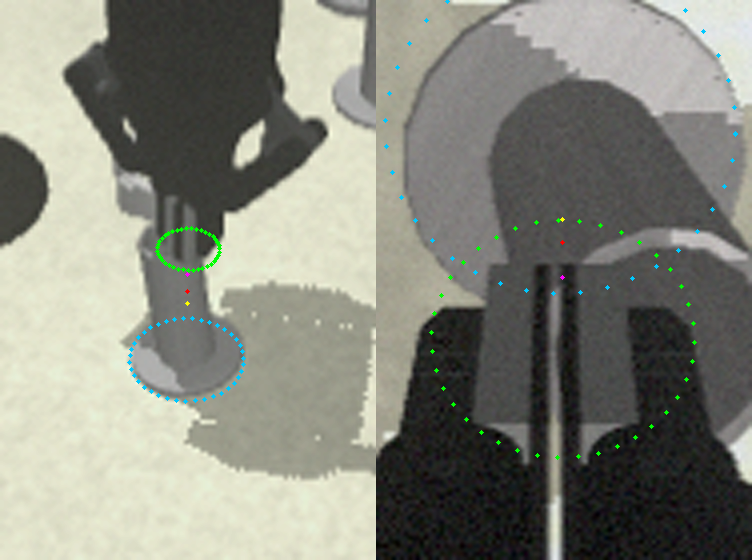

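Run:
```python
from h import *
import pickle
D=pickle.load(open('d0.pkl','rb')); s0=D['side']; w0=D['wrist']
p0=np.array([.6245,0,.203])
sc=cam('scene'); p=arm.get_state()['position']
w=cam('wrist')
for z in (-.008,0,.005,.01,.015,.02,.03): print(z, proj(w,[p+[0,0,z],p+[0,.011,z]]).round(0).tolist())
out=[]
for c,(u,v),P in ((s0,(315,85),[p0+[x,y,z] for x in(-.043,.043) for y in (-.011,.011) for z in(-.008,.005,.018)]),(sc,(335,150),[p+[0,0,-.008],p,p+[0,0,.011]])):
    im=c['pixels'].astype(np.uint8); r0,r1,q0,q1=v-50,v+50,u-47,u+47
    k=4; big=cv2.convertScaleAbs(cv2.resize(im[r0:r1,q0:q1],None,fx=k,fy=k,interpolation=2),alpha=2.2)
    def pt(P,col):
        for x,y in proj(c,P): cv2.circle(big,(int((x-q0+.5)*k),int((y-r0+.5)*k)),2,col,-1)
    pt(P[0::3],(0,255,255));pt(P[1::3],(0,0,255));pt(P[2::3],(255,0,255))
    if len(out): 
        a=np.linspace(0,6.28,40)
        pt(np.c_[.4625+.015*np.cos(a),.247+.015*np.sin(a),0*a+.08],(0,255,0)); pt(np.c_[.4625+.029*np.cos(a),.247+.029*np.sin(a),0*a+.006],(255,200,0))
    out.append(big)
cv2.imwrite('pics/c4.png',np.hstack(out))
```

```text
-0.008 [[324.0, 234.0], [324.0, 216.0]]
0 [[324.0, 240.0], [324.0, 221.0]]
0.005 [[324.0, 244.0], [324.0, 224.0]]
0.01 [[324.0, 248.0], [324.0, 228.0]]
0.015 [[324.0, 252.0], [324.0, 231.0]]
0.02 [[324.0, 257.0], [324.0, 235.0]]
0.03 [[324.0, 267.0], [324.0, 244.0]]
```

View pics/c4.png

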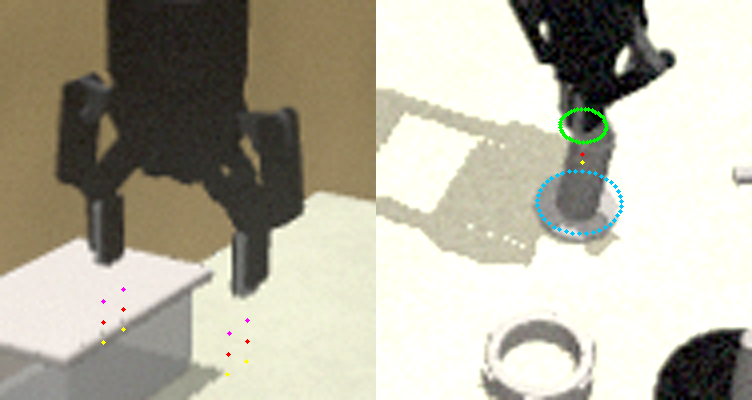

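Both fixed views and the wrist view agree: the real fingertips stand about 25–30 mm higher than the reported TCP and tips_ahead imply. The jaws therefore shut on the rim and tilted the tube, with one finger in the bore. I'll ease them open a little, back straight out, then re-measure.

Request:
drive_tool:
  increments:
    - [[0, 0, 0], 0, 0.04]
    - [[0, 0, 0], 0, 0.07]
    - [[0, 0, 0], 0, 0.1]
    - [[0, 0, 0], 0, 0.1]
    - [[0, 0, 0.3], 0, 0.1]
    - [[0, 0, 0.7], 0, 0.1]
    - [[0, 0, 1.2], 0, 0.1]
    - [[0, 0, 2], 0, 0.1]
    - [[0, 0, 3], 0, 0.1]
    - [[0, 0, 5], 0, 0.1]
    - [[0, 0, 8], 0, 0.1]
    - [[0, 0, 10], 0, 0.1]
    - [[0, 0, 10], 0, 0.1]
  force: 20

```text
time: 5.15
position: [0.4634, 0.2475, 0.1534]
eef_rot: [2.22, 2.22, 0.006]
ft_force: [-0.1, 0.1, -0.1]
gripper_width: 0.0085
grasp_force: 0.0
```

```bash
cat > m2.py <<'E'
from h import *
import pickle
D={n:cam(n,n+'5') for n in('scene','side','wrist')}; pickle.dump(D,open('d5.pkl','wb'))
S,E,W=D['scene'],D['side'],D['wrist']
s=arm.get_state();p=s['position'];print(p,s['gripper_width'],s['ft_force'])
for n,V,q,r in [('fl_s',[E,W],(462,246,6),.029),('top_s',[E,W],(462,246,80),.015),('topW',[W],(462,246,80),.015),('flW',[W],(462,246,6),.029)]:
    q=np.array(q)/1000; A=fit(V,q,r,False); print(n,(A[0]*1000).round(1),A[1])
out=[]
for c,v0 in ((S,25),(E,25),(W,0)):
    u,v=proj(c,[[.4625,.2475,.11]])[0].astype(int); v=min(v,330)
    im=c['pixels'].astype(np.uint8); r0,r1,q0,q1=v-70,v+70,u-33,u+33
    k=4; big=cv2.convertScaleAbs(cv2.resize(im[r0:r1,q0:q1],None,fx=k,fy=k,interpolation=2),alpha=2.)
    def pt(P,col):
        for x,y in proj(c,P): cv2.circle(big,(int((x-q0+.5)*k),int((y-r0+.5)*k)),2,col,-1)
    for z,col in((-.008,(0,255,255)),(.02,(0,0,255)),(.03,(255,0,255))): pt([p+[0,y,z] for y in(-.011,.011)],col)
    aa=np.linspace(0,6.28,40)
    pt(np.c_[.4625+.015*np.cos(aa),.246+.015*np.sin(aa),0*aa+.08],(0,255,0)); pt(np.c_[.4625+.029*np.cos(aa),.246+.029*np.sin(aa),0*aa+.006],(255,200,0))
    out.append(big)
cv2.imwrite('pics/c5.png',np.hstack(out))
E
python3 m2.py
```

```text
[0.46122836 0.24672115 0.14961052] 0.008538059288363258 [ 0.12580477  0.27865078 -0.2137997 ]
fl_s [463.7 246.4   6. ] 9.54812328218935
top_s [463.8 245.6  80. ] 11.559457753601684
topW [464.1 245.3  80. ] 6.581500407825774
flW [463.7 246.4   6. ] 5.6730980341710575
```

View pics/c5.png

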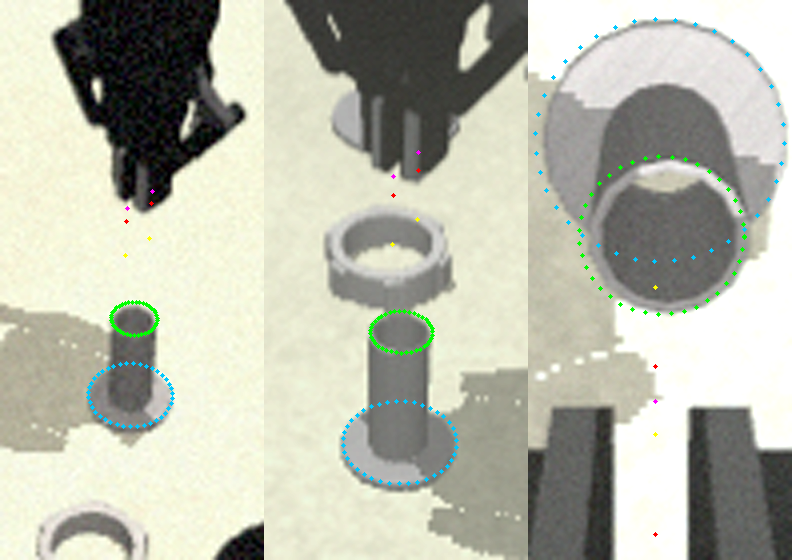

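The tube stands upright again at about (464,246), unharmed. The fingertips show about 27 mm above the reported TCP, not 8 mm below, so I'll subtract about 35 mm in every height. I'll open, descend to a reported TCP z of 18 mm and grip.

Request:
drive_tool:
  increments:
    - [[0.1, 0, 0], 0, 0.8]
    - [[0.2, 0, 0], 0, 0.8]
    - [[0.2, 0, 0], 0, 0.8]
    - [[0.2, 0, 0], 0, 0.8]
    - [[0.2, 0, -2], 0, 0.8]
    - [[0.2, 0, -5], 0, 0.8]
    - [[0.2, 0, -8.5], 0, 0.8]
    - [[0.2, 0, -11], 0, 0.8]
    - [[0.2, 0, -12.6], 0, 0.8]
    - [[0.2, 0, -13.3], 0, 0.8]
    - [[0.2, 0, -13.3], 0, 0.8]
    - [[0.2, 0, -13.3], 0, 0.5]
    - [[0.2, 0, -13.3], 0, 0.4]
    - [[0.2, 0, -13.3], 0, 0.3]
    - [[0.2, 0, -13.3], 0, 0.2]
    - [[0.2, 0, -13.3], 0, 0.1]
    - [[0.2, 0, -13.3], 0, 0.1]
  force: 50

```text
time: 7.42
position: [0.4649, 0.2473, 0.019]
eef_rot: [2.221, 2.221, 0.003]
ft_force: [0.2, 0.2, 5.6]
gripper_width: 0.0285
grasp_force: 49.6
```

Request:
drive_tool:
  increments:
    - [[0, 0, 0.5], 0, 0.1]
    - [[0, 0, 1.5], 0, 0.1]
    - [[0, 0, 3.5], 0, 0.1]
    - [[0, 0, 7], 0, 0.1]
    - [[0, 0, 11], 0, 0.1]
    - [[0, 0, 14], 0, 0.1]
    - [[0, 0, 16], 0, 0.1]
    - [[0, 0, 16], 0, 0.1]

```text
time: 8.43
position: [0.4648, 0.2474, 0.1796]
eef_rot: [2.22, 2.221, 0.005]
ft_force: [-0.0, -0.5, -0.3]
gripper_width: 0.0283
grasp_force: 49.4
```

Request:
drive_tool:
  increments:
    - [[0, -1.5, 0], 0, 0.1]
    - [[0, -5, 0], 0, 0.1]
    - [[0, -9, 0], 0, 0.1]
    - [[0, -13.5, 0], 0, 0.1]
    - [[0, -18, 0], 0, 0.1]
    - [[0.5, -22.5, 0], 0, 0.1]
    - [[0.5, -27, 0], 0, 0.1]
    - [[0.5, -31.5, 0], 0, 0.1]
    - [[1, -36, 0], 0, 0.1]
    - [[1, -40, 0], 0, 0.1]
    - [[1, -43, 0], 0, 0.1]
    - [[1, -44.2, 0], 0, 0.1]
    - [[1, -44.2, 0], 0, 0.1]
    - [[1, -44.2, 0], 0, 0.1]

```text
time: 10.18
position: [0.4737, -0.194, 0.1773]
eef_rot: [-2.22, -2.222, -0.0]
ft_force: [-0.7, 0.1, -1.0]
gripper_width: 0.0284
grasp_force: 49.4
```

```bash
cat > m3.py <<'E'
from h import *
import pickle
D={n:cam(n,n+'6') for n in('scene','side','wrist')}; pickle.dump(D,open('d6.pkl','wb'))
S,E,W=D['scene'],D['side'],D['wrist']
s=arm.get_state();p=s['position'];print(p,s['gripper_width'],s['ft_force'])
for n,V,q,r in [('disc',[W],(476,-246,8),.034),('discSEW',[S,E,W],(476,-246,8),.034),('held fl top SE',[S,E],(p[0]*1e3,p[1]*1e3,166),.029),('postSEW',[S,E,W],(476,-246,40),.004),('disc_m',[W],(640,-242,8),.045),('disc_mSEW',[S,E,W],(640,-242,8),.045)]:
    q=np.array(q)/1000; A=fit(V,q,r,False); print(n,(A[0]*1000).round(1),A[1])
    if len(V)>1: A=fit(V,q,r,True); print(n,'xyz',(A[0]*1000).round(1),A[1])
E
python3 m3.py
```

```text
[ 0.4740584  -0.19408061  0.17788952] 0.02871919095599942 [-0.79412341 -0.56137334 -0.61165774]
disc [ 472.4 -237.2    8. ] 2.7077495095753545
discSEW [ 475.4 -244.5    8. ] 16.465536255079392
discSEW xyz [ 473.7 -243.7    3.2] 17.600915013011257
held fl top SE [ 475.7 -196.1  166. ] 11.0645742184657
held fl top SE xyz [ 474.  -195.1  160.6] 13.379648344207059
postSEW [ 466.6 -234.5   40. ] 12.38587501410686
postSEW xyz [ 476.2 -247.1   33.9] 14.558698050120155
disc_m [ 637. -242.    8.] 8.0
disc_mSEW [ 638.2 -241.3    8. ] 23.75489733277214
disc_mSEW xyz [ 637.9 -243.2    5.9] 23.909168783155888
```

View pics/wrist6.png

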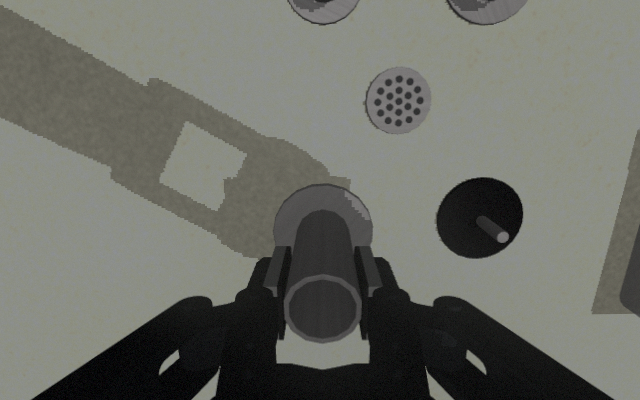

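The wrist view shows the tube held straight, with rim at (322,308) and flange at (322,225). The small stand is hidden behind it, and the plate sits at (398,100). From the fixed views the held flange is at (475,-195.5) and the stand at (475.5,-245.5). I'll go over the post, lower partway and check.

Request:
drive_tool:
  increments:
    - [[0.1, -1.5, 0], 0, 0.1]
    - [[0.1, -3.5, 0], 0, 0.1]
    - [[0.1, -5, 0], 0, 0.1]
    - [[0.1, -5, -2], 0, 0.1]
    - [[0.1, -5, -5], 0, 0.1]
    - [[0.1, -5, -8], 0, 0.1]
    - [[0.1, -5, -10], 0, 0.1]
    - [[0.1, -5, -10.4], 0, 0.1]
    - [[0.1, -5, -10.4], 0, 0.1]
    - [[0.1, -5, -10.4], 0, 0.1]

```text
time: 11.58
position: [0.4759, -0.2456, 0.0754]
eef_rot: [2.22, 2.22, 0.001]
ft_force: [-0.8, -0.1, 0.1]
gripper_width: 0.0287
grasp_force: 49.4
```

```bash
cat > m4.py <<'E'
import sys
from h import *
# args: tag, stand x y, disc r, post h, post r, flange r, flange underside z (mm)
t=sys.argv[1]; X,Y,R,H,PR,FR,FZ=map(float,sys.argv[2:9])
S,E=cam('scene'),cam('side')
s=arm.get_state();p=s['position'];print(p,s['gripper_width'],s['ft_force'])
for n,q,r in [('disc',(X,Y,8),R),('fl',(p[0]*1e3,p[1]*1e3,FZ+6),FR)]:
    for nm,V in (('S',[S]),('E',[E]),('SE',[S,E])):
        A=fit(V,np.array(q)/1000,r/1000,False); print(n,nm,(A[0]*1000).round(1),round(A[1],1))
out=[]
for c in (S,E):
    u,v=proj(c,[[X/1e3,Y/1e3,.06]])[0].astype(int)
    im=c['pixels'].astype(np.uint8); r0,r1,q0,q1=max(v-60,0),v+60,u-45,u+45
    k=4; big=cv2.convertScaleAbs(cv2.resize(im[r0:r1,q0:q1],None,fx=k,fy=k,interpolation=2),alpha=2.2)
    def pt(P,col):
        for x,y in proj(c,P): cv2.circle(big,(int((x-q0+.5)*k),int((y-r0+.5)*k)),1,col,-1)
    cc=np.c_[np.cos(a),np.sin(a),0*a]
    pt(np.array([X,Y,8])/1e3+cc*R/1e3,(0,255,255)); pt(np.array([X,Y,H])/1e3+cc*PR/1e3,(0,0,255))
    pt(np.array([p[0],p[1],FZ/1e3+.006])+cc*FR/1e3,(0,255,0))
    out.append(big[:480,:360])
cv2.imwrite(f'pics/{t}.png',np.hstack(out))
E
python3 m4.py c7 475.5 -245.5 34 40 4 29 55
```

```text
[ 0.47579904 -0.24552361  0.07523506] 0.02822048013908049 [ 0.04521703  0.31212742 -0.30449261]
disc S [ 486.1 -249.8    8. ] 6.6
disc E [ 472.2 -240.8    8. ] 8.0
disc SE [ 475.7 -244.5    8. ] 13.5
fl S [ 475.2 -246.7   61. ] 6.0
fl E [ 473.9 -242.5   61. ] 7.0
fl SE [ 474.8 -246.6   61. ] 13.0
```

View pics/c7.png

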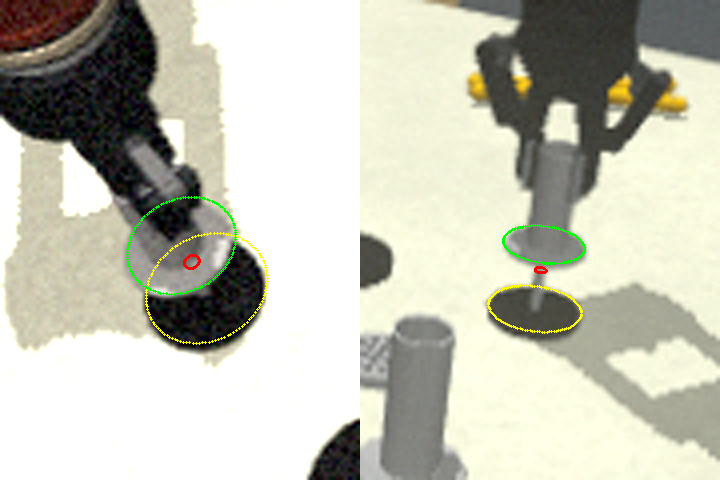

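The scene and side views (crop c7) show the flange centred over the post within about 2 mm. I'll lower it the rest of the way.

Request:
drive_tool:
  increments:
    - [[0, 0.1, -1], 0, 0.1]
    - [[0, 0.1, -2.2], 0, 0.1]
    - [[0, 0.1, -3.4], 0, 0.1]
    - [[0, 0.1, -4.2], 0, 0.1]
    - [[0, 0.1, -4.5], 0, 0.1]
    - [[0, 0.1, -4.7], 0, 0.1]
    - [[0, 0.1, -4.8], 0, 0.1]
    - [[0, 0.1, -4.8], 0, 0.1]

```text
time: 12.68
position: [0.4752, -0.2441, 0.0269]
eef_rot: [2.221, 2.221, -0.0]
ft_force: [-2.0, 1.9, 5.8]
gripper_width: 0.0284
grasp_force: 49.8
```

Request:
drive_tool:
  increments:
    - [[0, 0, 0], 0, 0.36]
    - [[0, 0, 0], 0, 0.45]
    - [[0, 0, 0], 0, 0.6]
    - [[0, 0, 0], 0, 0.75]
    - [[0, 0, 0], 0, 0.75]
    - [[0, 0, 2], 0, 0.75]
    - [[0, 0, 6], 0, 0.75]
    - [[0, 0, 11], 0, 0.8]
    - [[0, 0, 15], 0, 0.9]
    - [[0, 1.5, 17], 0, 0.9]
    - [[0, 5, 17.4], 0, 0.9]
    - [[0, 9.5, 17.4], 0, 0.9]
    - [[0, 14, 17.4], 0, 0.9]
    - [[0, 18, 17.4], 0, 0.9]
    - [[0, 21, 17.4], 0, 0.9]
    - [[0, 22, 17.4], 0, 0.9]
    - [[0, 22, 17.4], 0, 0.9]
    - [[0, 22, 17.4], 0, 0.9]

```text
time: 14.92
position: [0.4749, -0.0247, 0.1996]
eef_rot: [-2.222, -2.22, 0.001]
ft_force: [-0.2, -1.1, -0.1]
gripper_width: 0.0772
grasp_force: 0.0
```

```bash
cat > m5.py <<'E'
import sys
from h import *
import pickle
t=sys.argv[1]
D={n:cam(n,n+t) for n in('scene','side','wrist')}; pickle.dump(D,open(f'd{t}.pkl','wb'))
S,E,W=D['scene'],D['side'],D['wrist']
s=arm.get_state();p=s['position'];print(p,s['gripper_width'],s['ft_force'])
V={'W':[W],'SE':[S,E],'EW':[E,W],'SEW':[S,E,W]}
for a_ in sys.argv[2:]:
    n,x,y,z,r,vs=a_.split(','); 
    for v in vs.split('/'):
        A=fit(V[v],np.array([float(x),float(y),float(z)])/1000,float(r)/1000,False); print(n,v,(A[0]*1000).round(1),round(A[1],1))
E
python3 m5.py 8 fl_m,475,-20,6,36,W/SEW top_m,475,-20,105,19,W/SEW fl_l,621,-13,6,43,W/SEW placed_top,475,-244,88,15,SE placed_fl,475,-244,14,29,SE
```

```text
[ 0.4750012  -0.02481013  0.19981559] 0.07689053127718574 [-0.22658438  0.10418796  0.32794148]
fl_m W [473.2 -20.2   6. ] 4.9
fl_m SEW [473.7 -20.6   6. ] 12.8
top_m W [473.4 -21.1 105. ] 6.0
top_m SEW [473.6 -21.4 105. ] 18.0
fl_l W [618.4 -13.    6. ] 5.8
fl_l SEW [618.7 -13.1   6. ] 13.5
placed_top SE [ 475.5 -245.2   88. ] 13.1
placed_fl SE [ 471.6 -244.2   14. ] 12.8
```

View pics/scene8.png

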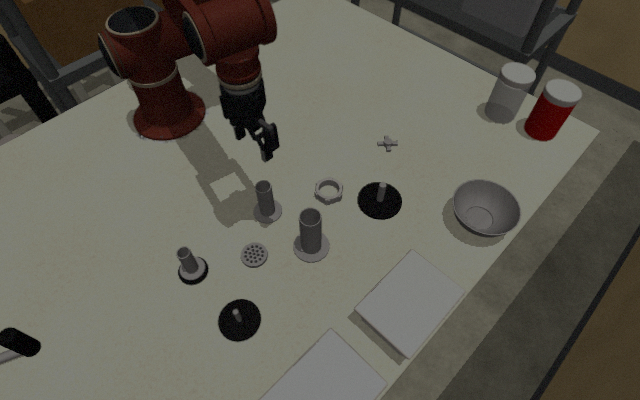

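The scene view shows the small tube seated upright on its stand at (190,262). Medium tube is at (474,-21). Grip it.

Request:
drive_tool:
  increments:
    - [[-0.1, 0.3, -2], 0, 0.9]
    - [[-0.1, 0.3, -5.5], 0, 0.9]
    - [[-0.1, 0.3, -9.5], 0, 0.9]
    - [[-0.1, 0.3, -13], 0, 0.9]
    - [[-0.1, 0.3, -15.3], 0, 0.9]
    - [[-0.1, 0.3, -15.9], 0, 0.9]
    - [[-0.1, 0.3, -15.9], 0, 0.9]
    - [[-0.1, 0.3, -15.9], 0, 0.6]
    - [[-0.1, 0.3, -15.9], 0, 0.5]
    - [[-0.1, 0.3, -15.9], 0, 0.4]
    - [[-0.1, 0.3, -15.9], 0, 0.3]
    - [[-0.1, 0.3, -15.9], 0, 0.2]
    - [[-0.1, 0.3, -15.9], 0, 0.2]
    - [[-0.1, 0.3, -15.9], 0, 0.2]
  force: 60

```text
time: 16.82
position: [0.4747, -0.0212, 0.0423]
eef_rot: [2.22, 2.221, 0.001]
ft_force: [-1.8, 0.3, 6.5]
gripper_width: 0.0374
grasp_force: 59.9
```

Request:
drive_tool:
  increments:
    - [[0, 0, 0.5], 0, 0.2]
    - [[0, 0, 2], 0, 0.2]
    - [[0, 0, 5], 0, 0.2]
    - [[0, 0, 8.5], 0, 0.2]
    - [[0.3, -0.5, 10], 0, 0.2]
    - [[1.8, -2.5, 10], 0, 0.2]
    - [[4.2, -5.6, 10], 0, 0.2]
    - [[6.8, -9.2, 10], 0, 0.2]
    - [[9.4, -12.6, 10], 0, 0.2]
    - [[12, -16, 10], 0, 0.2]
    - [[14.4, -19.3, 10], 0, 0.2]
    - [[15.9, -21.3, 10], 0, 0.2]
    - [[16.4, -22, 9.5], 0, 0.2]
    - [[16.4, -22, 8.2], 0, 0.2]
    - [[16.4, -22, 7], 0, 0.2]
    - [[16.4, -22, 7], 0, 0.2]
    - [[16.4, -22, 7], 0, 0.2]

```text
time: 18.95
position: [0.6379, -0.2405, 0.111]
eef_rot: [2.221, 2.222, 0.0]
ft_force: [0.3, 0.4, -2.2]
gripper_width: 0.0375
grasp_force: 60.6
```

```bash
python3 m4.py c9 638.5 -241.5 45 55 6 36 70
```

```text
[ 0.63833105 -0.24088256  0.1117561 ] 0.03737862769941812 [-0.5952995  -0.00878589 -2.45909276]
disc S [ 638.2 -241.8    8. ] 6.3
disc E [ 634.  -238.8    8. ] 7.9
disc SE [ 638.  -241.5    8. ] 13.8
fl S [ 638.3 -240.9   76. ] 6.1
fl E [ 630.7 -226.2   76. ] 6.6
fl SE [ 634.6 -239.2   76. ] 11.5
```

View pics/c9.png

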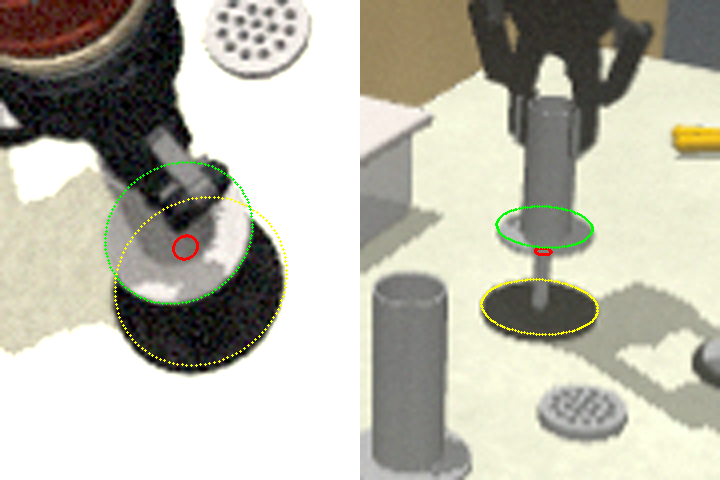

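Both views (crop c9) show the flange centred over the medium post within a few mm. Lower it.

Request:
drive_tool:
  increments:
    - [[0, 0, -1.2], 0, 0.2]
    - [[0, 0, -2.6], 0, 0.2]
    - [[0, 0, -4], 0, 0.2]
    - [[0, 0, -5.2], 0, 0.2]
    - [[0, 0, -5.8], 0, 0.2]
    - [[0, 0, -6.1], 0, 0.2]
    - [[0, 0, -6.2], 0, 0.2]
    - [[0, 0, -6.2], 0, 0.2]

```text
time: 20.05
position: [0.6381, -0.2412, 0.0505]
eef_rot: [2.221, 2.221, -0.0]
ft_force: [-5.0, 0.9, 6.1]
gripper_width: 0.0374
grasp_force: 61.2
```

Request:
drive_tool:
  increments:
    - [[0, 0, 0], 0, 0.45]
    - [[0, 0, 0], 0, 0.55]
    - [[0, 0, 0], 0, 0.7]
    - [[0, 0, 0], 0, 0.85]
    - [[0, 0, 0], 0, 0.85]
    - [[0, 0, 2], 0, 0.85]
    - [[0, 0, 6], 0, 0.85]
    - [[0, 0, 10.5], 0, 0.9]
    - [[0, 0, 14], 0, 1]
    - [[0, 1.5, 15.5], 0, 1]
    - [[-0.5, 5, 15.5], 0, 1]
    - [[-1, 9.5, 15.5], 0, 1]
    - [[-1.5, 14, 15.5], 0, 1]
    - [[-1.9, 18.5, 15.5], 0, 1]
    - [[-1.9, 21.8, 15.5], 0, 1]
    - [[-1.9, 22.8, 15.5], 0, 1]
    - [[-1.9, 22.8, 15.5], 0, 1]
    - [[-1.9, 22.8, 15.5], 0, 1]

```text
time: 22.3
position: [0.6189, -0.0139, 0.2037]
eef_rot: [-2.223, -2.22, 0.001]
ft_force: [0.1, 0.2, 0.5]
gripper_width: 0.0856
grasp_force: 0.0
```

```bash
python3 m5.py 10 fl_l,619,-13,6,43,W/SE/SEW top_l,619,-13,130,24,W/SEW st_l,648,201,8,56,SE pl_m_top,638,-241,113,19,SE pl_m_fl,638,-241,14,36,SE
```

```text
[ 0.61900753 -0.01402958  0.20382196] 0.08579662040799817 [-0.22915821  0.50433471 -0.41694148]
fl_l W [620.5 -12.7   6. ] 4.3
fl_l SE [622.6 -15.5   6. ] 8.3
fl_l SEW [620.7 -12.9   6. ] 11.9
top_l W [620.9 -13.6 130. ] 6.8
top_l SEW [620.7 -13.7 130. ] 18.6
st_l SE [648.3 201.    8. ] 14.9
pl_m_top SE [ 638.6 -242.5  113. ] 13.2
pl_m_fl SE [ 633.3 -240.3   14. ] 12.8
```

View pics/side10.png

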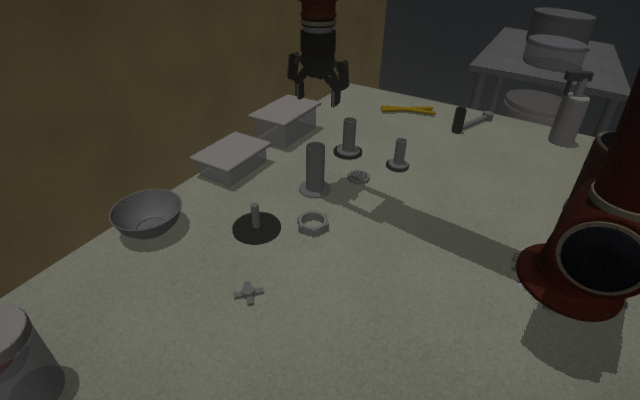

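The side view shows the medium tube seated at (348,135) and the small one at (400,152), with the bystanders unmoved. The large tube is at (621,-13); grip it.

Request:
drive_tool:
  increments:
    - [[0.2, 0, -1.5], 0, 1]
    - [[0.2, 0, -4.5], 0, 1]
    - [[0.2, 0, -8], 0, 1]
    - [[0.2, 0, -11.5], 0, 1]
    - [[0.2, 0, -13.3], 0, 1]
    - [[0.2, 0, -13.8], 0, 1]
    - [[0.2, 0, -13.8], 0, 1]
    - [[0.2, 0, -13.8], 0, 0.75]
    - [[0.2, 0, -13.8], 0, 0.6]
    - [[0.2, 0, -13.8], 0, 0.5]
    - [[0.2, 0, -13.8], 0, 0.4]
    - [[0.2, 0, -13.8], 0, 0.3]
    - [[0.2, 0, -13.8], 0, 0.3]
    - [[0.2, 0, -13.8], 0, 0.3]
  force: 75

```text
time: 24.2
position: [0.6222, -0.0132, 0.0677]
eef_rot: [2.22, 2.22, 0.003]
ft_force: [0.4, -0.1, 5.5]
gripper_width: 0.046
grasp_force: 77.6
```

Request:
drive_tool:
  increments:
    - [[0, 0, 0.5], 0, 0.3]
    - [[0, 0, 2], 0, 0.3]
    - [[0, 0, 5], 0, 0.3]
    - [[0, 0, 8.5], 0, 0.3]
    - [[0, 0.3, 11], 0, 0.3]
    - [[0.3, 1.8, 11.5], 0, 0.3]
    - [[0.7, 4.8, 11.5], 0, 0.3]
    - [[1.1, 8.3, 11.5], 0, 0.3]
    - [[1.6, 12, 11.5], 0, 0.3]
    - [[2, 15.7, 11.5], 0, 0.3]
    - [[2.4, 18.8, 11.5], 0, 0.3]
    - [[2.6, 20.8, 11.5], 0, 0.3]
    - [[2.7, 21.4, 11], 0, 0.3]
    - [[2.7, 21.4, 9.5], 0, 0.3]
    - [[2.7, 21.4, 8.5], 0, 0.3]
    - [[2.7, 21.4, 8.5], 0, 0.3]
    - [[2.7, 21.4, 8.5], 0, 0.3]

```text
time: 26.32
position: [0.6482, 0.2004, 0.151]
eef_rot: [2.222, 2.22, 0.0]
ft_force: [-0.3, -0.2, -2.3]
gripper_width: 0.0463
grasp_force: 77.3
```

```bash
python3 m4.py c11 648.5 201 56 70 9 43 85
```

```text
[0.64846663 0.20075745 0.15172014] 0.04650556945801989 [ 0.08264851  0.61607438 -2.47463564]
disc S [656.6 189.2   8. ] 6.9
disc E [645.8 203.    8. ] 7.7
disc SE [648.8 200.9   8. ] 13.2
fl S [649.1 194.9  91. ] 6.1
fl E [642.  207.6  91. ] 5.5
fl SE [645.5 200.4  91. ] 9.9
```

View pics/c11.png

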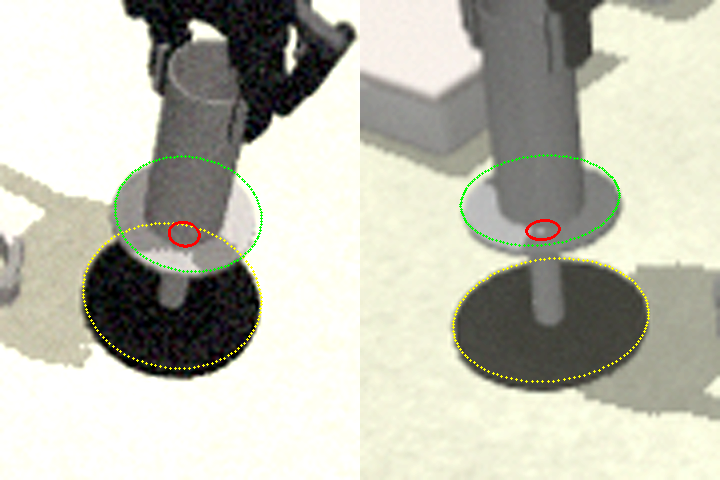

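Both views (crop c11) show the flange centred over the large post. Lower it.

Request:
drive_tool:
  increments:
    - [[0, 0, -1.2], 0, 0.3]
    - [[0, 0, -2.6], 0, 0.3]
    - [[0, 0, -4], 0, 0.3]
    - [[0, 0, -5.5], 0, 0.3]
    - [[0, 0, -6.8], 0, 0.3]
    - [[0, 0, -7.4], 0, 0.3]
    - [[0, 0, -7.6], 0, 0.3]
    - [[0, 0, -7.7], 0, 0.3]
    - [[0, 0, -7.7], 0, 0.3]

```text
time: 27.55
position: [0.6479, 0.2011, 0.0758]
eef_rot: [-2.221, -2.221, 0.0]
ft_force: [-6.1, -0.9, 5.2]
gripper_width: 0.0463
grasp_force: 78.0
```

Seated with light contact. I'll release, back off upward and check.

Request:
drive_tool:
  increments:
    - [[0, 0, 0], 0, 0.56]
    - [[0, 0, 0], 0, 0.65]
    - [[0, 0, 0], 0, 0.8]
    - [[0, 0, 0], 0, 0.95]
    - [[0, 0, 0], 0, 0.95]
    - [[0, 0, 2], 0, 0.95]
    - [[0, 0, 6], 0, 1]
    - [[0, 0, 10], 0, 1]
    - [[0, -1, 13.5], 0, 1]
    - [[0, -5, 14], 0, 1]
    - [[0, -9, 14], 0, 1]
    - [[0, -11, 14], 0, 1]
    - [[0, -12, 14], 0, 1]
    - [[0, -12, 14], 0, 1]

```text
time: 29.3
position: [0.648, 0.0812, 0.214]
eef_rot: [-2.222, -2.221, -0.001]
ft_force: [-0.4, 0.3, 0.7]
gripper_width: 0.0852
grasp_force: 0.0
```

```bash
python3 m5.py 12 pl_s,475,-244,88,15,SE pl_m,638,-241,113,19,SE pl_l,648,201,138,24,SE pl_lf,648,201,14,43,SE
python3 - <<'E'
import cv2,numpy as np
a=cv2.imread('pics/scene12.png')[120:350,150:430]; b=cv2.imread('pics/side12.png')[90:320,220:430]
f=lambda m:cv2.convertScaleAbs(cv2.resize(m,None,fx=1.6,fy=1.6,interpolation=2),alpha=1.8)
cv2.imwrite('pics/c12.png',np.hstack([f(a),f(b)]))
E
```

```text
[0.64790122 0.0820321  0.21373233] 0.08564236892470758 [-0.76368967 -0.04123847  0.00699386]
pl_s SE [ 475.4 -245.    88. ] 13.0
pl_m SE [ 638.7 -242.4  113. ] 13.1
pl_l SE [641.5 205.2 138. ] 8.6
pl_lf SE [645.3 204.5  14. ] 12.7
```

View pics/c12.png

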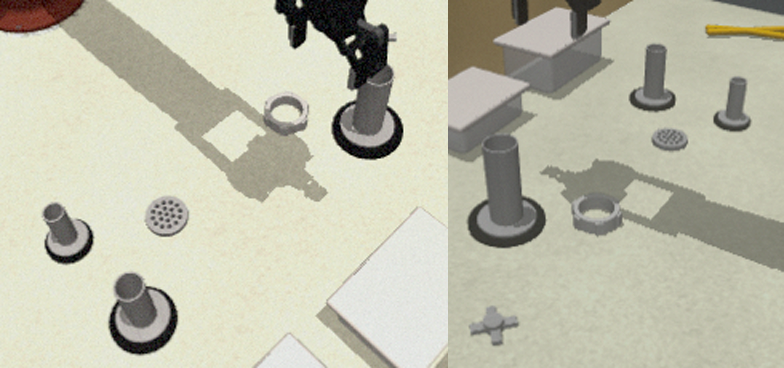

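All three tubes stand upright with their flanges flat on their own stands. The ring nut, plate and knife are undisturbed and the arm is clear, so I'm handing the job in.

```bash
python3 -c "
from station import arm
print(arm.close_job())"
```

```text
the job is handed in; nothing more can be done
None
```

All three tubes were handed in standing upright and seated on their own-size stands, with the ring nut, plate and knife untouched; on the first grasp the jaws shut on the small tube's rim and tilted it, but it stood back up undamaged and was regripped about 35 mm lower.

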